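# Lock the tile frame on the carving stand with the T-toggle

### The arm

A 6-joint arm with a two-finger parallel gripper is mounted at the origin on the work surface. World frame = base frame: x ahead of the robot, y to its left, z up, the work surface at z = 0. Lengths are in m, angles in rad, forces in N, time in s.
With the tool pointing down it reaches from about 0.425 to 0.95 m from the base axis. Payload 14.7 kg.
Tool frame: the origin (TCP) lies where the fingers leave the gripper's body, on its centre line; the fingertips stand 73 mm ahead of it and the grasp point (between the pads) lies 54 mm ahead of it (env.nose_length is the distance from the TCP to the fingertips, in m); x points along the fingers, y is the direction in which the jaws open and shut, and the axes are right-handed (so a half turn about x gives the same grasp; the last joint's range is limited). The gripper opens to 85 mm and grips with 20 to 120 N. Pads are 22 mm wide; open, the fingers measure 114 mm over their backs; the gripper's body (76 mm by 85 mm) begins 54 mm behind the grasp point. The pads swing forward as they close: fully open they stand 13 mm farther back than shut.
Start: joints at [-1.223, 0.48, 1.596, -0, 1.065, -0.047], TCP at [0.25, -0.6, 0.304] pointing down, gripper open.
Joint ranges: [-2.75, 2.75], [-0.82, 2.05], [0.23, 2.67], [-1.56, 4.7], [0.09, 2.69], [-2.92, 2.92]. Speed limits (rad/s): [1.89, 1.89, 2.39, 3.01, 3.01, 3.01].

### API

Orientations are given as a 3x3 rotation matrix whose columns are the frame's x, y, z axes.
In Python, from workcell import env, eoat, kinematics, status, imaging gives the robot as it stands. Calls block until the motion is done:
- env.move_to(position, orientation): joint-space move of the TCP to a pose.
- env.servo_line(position, rot=None, v=0.15, force_limit=None): straight line of the TCP; rot=None keeps the orientation; v is the mean speed in m/s. With force_limit (N) it stops when the force on the tool has changed by that much, and returns True; else False.
- env.movej(angles): joint-space move.
- eoat.move_gripper(opening): finger opening in m; the grip force is fixed at half the most; returns when the fingers have stopped.
- env.wait(seconds).
- kinematics.solve_ik(position, orientation): joint angles nearest the present ones, or None.
- status.get_state(): the state.
- imaging.get_image(name): name is "side" or "top" or "wrist"; returns a dict with "image" (420x560x3 uint8, red, green, blue), "range_z" (420x560 float32, m along the optical axis (not along the pixel's ray), 0 where there is no reading), "intrinsics" (3x3 intrinsics, pixels), "eye" and "attitude" of the camera in the world; the wrist camera has in their place "hand_eye" (4x4, takes a point from camera to tool coordinates, whose origin is the TCP and whose axes are the tool frame's). Camera axes: x right, y up, looking along -z (the intrinsics and any distortion apply to the point x, -y, -z); pixel columns grow to the right and rows downward; lengths in m; the calibration is good to about 2 mm. A picture is of the moment at which its call begins: read the wrist's pose just before it.
A pose or a line that the arm cannot do raises env.Unreachable and nothing moves.
- env.sign_off(): hands the job in, once; it reports no verdict.
Trained networks look in a picture, given as the dict that the camera call returned (one of the last four; its "shot" number tells which), for a name from the list of things; names that differ only in an ending like _2 or _b are one class to them, and where a whole thing is asked for, a point or a joint stands for the part that bears it (a point fixed in the world has none). Each returns a list of dicts, best first, with "p" (0 to 1); they miss things now and then, are a little off and sometimes report something else, mostly with a low value. They report only what shows in the picture. A call takes as long as a camera call. They do not tell look-alikes from the thing itself.
- imaging.recognise(picture, target): "box" ([left, top, right, bottom] in pixels, round what is visible of it).
- imaging.outline_of(picture, target): "mask" (420x560 bool, what is visible of it) and "box" ([left, top, right, bottom] in pixels, round what is visible of it).
- imaging.mark_of(picture, target): "uv" ([column, row] in pixels: a listed point, or the origin of a listed thing).
The state is a dict: "t": time; "q": joint angles; "dq": joint speeds; "joint_efforts": joint torques, N m; "tcp_pos": TCP position; "tcp_rot": TCP orientation; "force": force on the tool from outside, world axes, zero at the start; "moment": the same for the moment, N m; "finger_gap": finger opening in m.
Only numpy, scipy, OpenCV 4.12 (cv2) and the standard library are available. Lean on these libraries where they do the work, as an engineer would, in place of code of your own. Each camera call takes 0.05 s, during which the arm holds its last target.

### The job

Lock the plaster tile into the sloping carving stand: swing the stand's hinged dark frame all the way down onto the tile, then take the blue T-toggle from the wooden rack, pass its foot through the slot in the frame and board until its collar sits on the frame, turn it a quarter turn so that it holds, and let go. Leave the orange toggle and everything else on the table where they are.

Things in the scene. Friction and masses are not known exactly. Their poses are not given: they have to be found in the camera images.
- toggle: Blue T-toggle (56 to 112 g), upright in one of the rack's two pockets. Origin: centre of the underside of its steel collar (26 mm disc, 5 mm thick), which rests on the rack's top 42 mm above the table. z runs up the stem, x along the foot. Flat blue grip above the collar: 30 mm along x, 12 mm along y, from 5 to 43 mm above the origin.
- toggle_foot (a point): Centre of the underside of the blue toggle's T-foot, 25 mm below the toggle's origin, same axes. The steel foot is 32 mm long (x), 8 mm thick (y), 7 mm high; a round stem 8 mm across joins it to the collar, 18 mm of it free.
- slot (a point): Centre of the slot, at the height of the shut frame's upper face: the toggle's origin comes here when fully in. z: board's normal, leaning 30 degrees from vertical to the low side of the slope; x: straight up the slope; y: level across it. The slot is long along y; the foot passes with its x along this y (either way round) and, locked, lies along this x. Turn either way.
- board: Sloping plywood board of the stand, 190 x 210 mm, 8 mm thick, same axes as point slot. Origin: middle of its upper face. Its slot is 37 mm (y) by 12 mm (x), centred 55 mm down the slope from the origin; open underneath, and the fully entered foot turns free with 3 mm to spare. Fixed; place and yaw differ from run to run. White plaster tile inlaid above the slot.
- frame (a joint): Angle (rad) of the stand's dark steel frame, 130 mm wide, 152 mm long, 6 mm thick: 0 = shut flat, its upper face 7 mm above the board, its own 42 x 14 mm slot over the board's; starts 0.7 to 1.1 (free end raised). A positive angle is a right-hand turn about the slot's +y. It stays where left; pushing its free end down takes 1 to 5 N.
- hinge (a point): Middle of the frame's level hinge axis (parallel to the slot's y) at the upper end of the board, 130 mm from point slot along the slot's +x and 3 mm below it along the slot's z. Axes as point slot.
- press_pad (a point): Centre of the top of the red pad (26 x 24 mm, 5 mm raised) on the frame's free end: push here to shut it. It moves and turns with the frame (z: frame's upward normal). 132 mm from the hinge axis towards the free end, 8 mm above the axis along the frame's normal, 50 mm to the slot's -y of the middle.
- rack: Fixed dark wooden block 170 x 70 x 42 mm with two pockets 49 by 13 mm, 42 mm to either side of its middle along its x, long along x. Origin: centre of its underside. One pocket holds the blue toggle, the other the orange one.
- wide_toggle: Orange toggle in the rack's other pocket, like the blue one but with a 45 mm foot too long for the slot; leave it. Origin at the underside of its collar.
- scraper: Loose blue plastic modelling tool, 160 mm long, lying flat; origin at its middle underside. Leave it.
- spreader: Loose blue plastic modelling tool, 140 mm long, lying flat; origin at its middle underside. Leave it.
- flask: Clear bottle with black cap, 68 mm across, 200 mm tall, standing; origin under its centre. Leave it.
- tin: Metal tin, 66 mm across, 50 mm tall; origin under its centre. Leave it.
- pot: Terracotta cup, 72 mm across, 60 mm tall; origin under its centre. Leave it.
- brush: Brush with a light wooden handle, lying; leave it.
Mind the look-alikes: they are no part of the job. Of the things that look like the toggle, the smaller one is meant.

How it is judged:
On the way, in this order (a step that is already met when the one before it is completed fails the run):
1. the frame is swung fully down (joint below 0.05 rad) (value of joint frame below 0.05 rad), for 0.2 s.
2. the blue toggle's foot is through the slot, foot still along the slot (within 20 degrees), collar within 4 mm of the frame (value of joint frame below 0.05 rad and z of toggle in the frame of slot between -0.006 and 0.004 m and distance between toggle and slot below 0.018 m and angle between the z axis of toggle and the z axis of slot, either way round below 0.15 rad and angle between the x axis of toggle and the y axis of slot, either way round below 0.35 rad).
3. the toggle is turned across the slot (value of joint frame below 0.05 rad and z of toggle in the frame of slot between -0.006 and 0.004 m and distance between toggle and slot below 0.018 m and angle between the z axis of toggle and the z axis of slot, either way round below 0.15 rad and angle between the x axis of toggle and the x axis of slot, either way round below 0.35 rad), for 0.1 s.
At the end, for the whole second after the job is handed in: Frame shut (under 0.05 rad); blue toggle through the slot, collar within 4 mm of the frame's face and origin within 18 mm of the slot point, axis within 0.15 rad of the board's normal, foot across the slot within 0.35 rad; at rest and let go (all of step 3 and linear speed of toggle below 0.02 m/s); the robot touches nothing.
It fails at once if another thing on the table is moved more than 20 mm (distance of any of scraper, spreader, flask, tin, pot, brush, wide_toggle from where it was at the start of the episode above 0.02 m).
It also fails if it takes over 61 s, if anything falls off the work surface, if the arm or the gripper's body presses on something with over 40 N, if the wrist force passes 120 N, or if a joint passes its speed limit or range.

## Working session

There is one attempt and no reset: what is moved stays moved. The work goes in short steps, each a Python script; the robot and the scene stay as the last script left them, time stands still between calls to the robot, and variables do not carry over. Pictures are saved under pics/ and viewed, and the job is handed in when it is done.

```bash
ls; mkdir -p pics; cat > h.py <<'E'
import numpy as np, cv2
from workcell import env, eoat, kinematics, status, imaging
def save(im,name,scale=1.4):
    a=cv2.cvtColor(im,cv2.COLOR_RGB2BGR)
    a=cv2.resize(a,None,fx=scale,fy=scale) if scale!=1 else a
    cv2.imwrite('pics/'+name,a)
def cam_pose(p,st=None):
    if 'eye' in p: return np.array(p['eye']),np.array(p['attitude'])
    T=np.eye(4);T[:3,:3]=st['tcp_rot'];T[:3,3]=st['tcp_pos']
    M=T@np.array(p['hand_eye']); return M[:3,3],M[:3,:3]
def pt(p,uv,z,st=None):
    "uv (N,2), depth z -> world"
    e,A=cam_pose(p,st);K=np.array(p['intrinsics']);uv=np.atleast_2d(uv).astype(float)
    x=(uv[:,0]-K[0,2])/K[0,0]*z;y=(uv[:,1]-K[1,2])/K[1,1]*z
    return np.stack([x,-y,-z*np.ones_like(x)],1)@A.T+e
def cloud(p,st=None):
    h,w=p['range_z'].shape;u,v=np.meshgrid(np.arange(w),np.arange(h))
    z=p['range_z'].ravel();P=pt(p,np.stack([u.ravel(),v.ravel()],1),z,st)
    P[z<=0]=np.nan;return P.reshape(h,w,3)
def proj(p,X,st=None):
    e,A=cam_pose(p,st);K=np.array(p['intrinsics']);c=(np.atleast_2d(X)-e)@A
    return np.stack([K[0,0]*c[:,0]/-c[:,2]+K[0,2],-K[1,1]*c[:,1]/-c[:,2]*1+K[1,2]],1)
E
python3 - <<'E'
from h import *
for n in ('top','side','wrist'):
    st=status.get_state();p=imaging.get_image(n);save(p['image'],n+'0.png')
    print(n,[k for k in p],np.array(p['intrinsics']).round(1).tolist(),p.get('eye'),p.get('attitude'),p.get('hand_eye'),p.get('distortion'))
    for t in ('toggle','wide_toggle','slot','board','press_pad','hinge','rack','toggle_foot','frame'):
        r=imaging.mark_of(p,t); print(t,[(np.round(x['uv']),round(x['p'],2)) for x in r[:3]])
print(status.get_state()['t'])
E
```

```text
pics
top ['image', 'range_z', 'intrinsics', 'eye', 'attitude', 'shot'] [[538.4, 0.0, 272.9], [0.0, 538.4, 212.1], [0.0, 0.0, 1.0]] [ 0.21361927 -0.00940186  1.82011929] [[ 0.10517209  0.97357111 -0.20272672]
 [-0.9944375   0.10413753 -0.01579357]
 [ 0.0057353   0.2032601   0.97910798]] None None
toggle [(array([352., 218.]), 0.65), (array([378., 250.]), 0.59)]
wide_toggle [(array([353., 234.]), 0.56), (array([261., 189.]), 0.22)]
slot [(array([254., 206.]), 0.7), (array([347., 176.]), 0.52)]
board [(array([244., 212.]), 0.58)]
press_pad [(array([263., 187.]), 0.91)]
hinge [(array([221., 209.]), 0.96)]
rack [(array([352., 229.]), 0.6)]
toggle_foot [(array([377., 246.]), 0.66), (array([305., 158.]), 0.47), (array([354., 217.]), 0.39)]Traceback (most recent call last):
  File "<stdin>", line 6, in <module>
ValueError: it knows: board, brush, flask, hinge, pot, press_pad, rack, scraper, slot, spreader, tin, toggle, toggle_foot, wide_toggle
```

```bash
python3 - <<'E'
from h import *
for n in ('side','wrist'):
    st=status.get_state();p=imaging.get_image(n);save(p['image'],n+'0.png')
    print(n,np.array(p['intrinsics']).round(1).tolist(),p.get('eye'),p.get('attitude'),p.get('hand_eye'))
    for t in ('toggle','slot','board','press_pad','hinge','rack'):
        r=imaging.mark_of(p,t); print(t,[(np.round(x['uv']),round(x['p'],2)) for x in r[:3]])
print(status.get_state()['t'])
E
```

```text
side [[490.3, 0.0, 279.5], [0.0, 490.3, 214.2], [0.0, 0.0, 1.0]] [ 0.50430924 -1.05096482  1.01463791] [[ 0.9992069   0.01916448 -0.03490409]
 [-0.03911238  0.63680067 -0.7700358 ]
 [ 0.00746961  0.77079026  0.63704519]] None
toggle [(array([262., 341.]), 0.67), (array([299., 315.]), 0.46)]
slot [(array([291., 216.]), 0.73), (array([352., 312.]), 0.53)]
board [(array([284., 201.]), 0.8)]
press_pad [(array([306., 185.]), 0.83)]
hinge [(array([276., 175.]), 0.82), (array([299., 309.]), 0.37)]
rack [(array([284., 320.]), 0.85)]
wrist [[334.9, 0.0, 278.3], [0.0, 334.9, 207.8], [0.0, 0.0, 1.0]] None None [[ 1.53323440e-04  3.07752919e-01 -9.51466298e-01 -7.11621164e-02]
 [ 9.99999981e-01 -1.64484359e-04  1.07941706e-04 -1.85762176e-04]
 [-1.23281949e-04 -9.51466297e-01 -3.07752939e-01 -8.15817035e-02]
 [ 0.00000000e+00  0.00000000e+00  0.00000000e+00  1.00000000e+00]]
toggle []
slot []
board []
press_pad []
hinge []
rack []
1.15
```

View pics/top0.png

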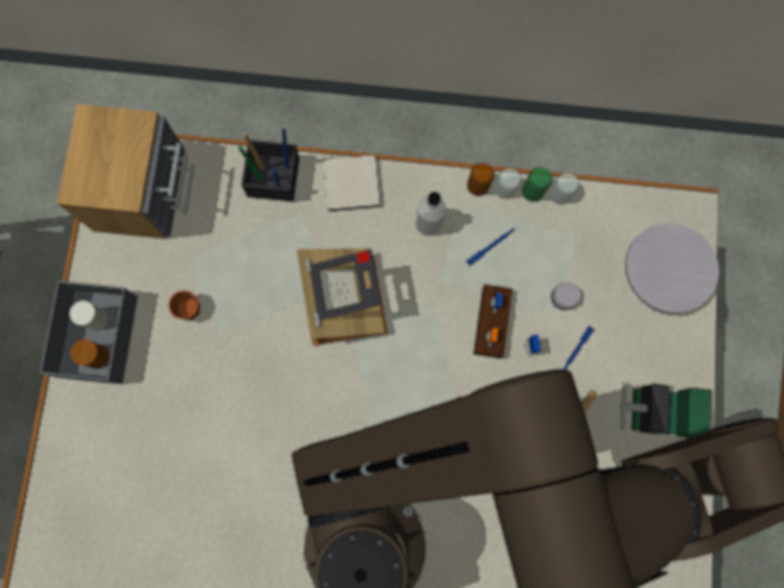

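View pics/side0.png

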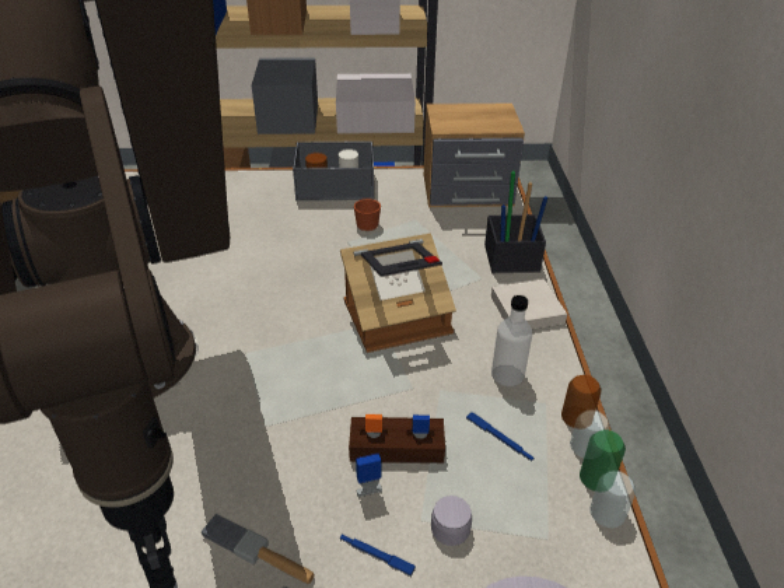

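The top view shows the stand around (340,295), the rack at (493,320) with blue at (497,300) and orange at (493,335), and a larger blue decoy beside the rack at (535,343). The frame is raised and its red pad is at (363,257). Now I'll measure these.

```bash
python3 - <<'E'
from h import *
for n in ('top','side'):
    p=imaging.get_image(n);C=cloud(p)
    for t in ('toggle','board','press_pad','rack','wide_toggle','flask','tin'):
        r=imaging.outline_of(p,t)
        for x in r[:3]:
            m=x['mask']&(p['range_z']>0);P=C[m]
            print(n,t,round(x['p'],2),m.sum(),np.nanmedian(P,0).round(3),np.nanpercentile(P,3,axis=0).round(3),np.nanpercentile(P,97,axis=0).round(3))
    for t in ('slot','hinge','press_pad','toggle'):
        for x in imaging.mark_of(p,t)[:2]:
            u,v=np.round(x['uv']).astype(int); print(n,t,round(x['p'],2),C[v,u].round(3))
    # board plane: crop
    if n=='top':
        P=C[170:260,200:290].reshape(-1,3);P=P[(P[:,2]>0.02)]
        best=None;rng=np.random.default_rng(0)
        for _ in range(500):
            a=P[rng.choice(len(P),3,False)];nn=np.cross(a[1]-a[0],a[2]-a[0]);l=np.linalg.norm(nn)
            if l<1e-6: continue
            nn/=l;nn*=np.sign(nn[2])
            if abs(np.degrees(np.arccos(nn[2]))-30)>5: continue
            k=abs((P-a[0])@nn)<0.003
            if best is None or k.sum()>best[0]: best=(k.sum(),nn,k)
        print(best[:2],len(P));Q=P[best[2]];c=Q.mean(0);nn=np.linalg.svd(Q-c)[2][2];nn*=np.sign(nn[2]);print(c,nn,np.degrees(np.arccos(nn[2])))
E
```

```text
top toggle 0.45 131 [ 0.497 -0.342  0.075] [ 0.482 -0.356  0.004] [ 0.517 -0.332  0.097]
top toggle 0.44 55 [ 0.595 -0.25   0.08 ] [ 0.581 -0.258  0.044] [ 0.608 -0.243  0.089]
top board 0.59 503 [ 0.772 -0.072  0.13 ] [ 0.756 -0.102  0.017] [ 0.802 -0.043  0.203]
top board 0.56 3277 [0.563 0.118 0.134] [0.471 0.031 0.066] [0.658 0.204 0.193]
top board 0.19 393 [0.514 0.498 0.021] [ 0.479  0.458 -0.002] [0.542 0.522 0.062]
top press_pad 0.77 1092 [0.577 0.081 0.177] [0.504 0.03  0.079] [0.645 0.178 0.197]
top rack 0.83 941 [ 0.555 -0.246  0.042] [ 0.471 -0.283  0.018] [ 0.633 -0.216  0.051]
top flask 0.6 539 [ 0.773 -0.072  0.129] [ 0.756 -0.102  0.007] [ 0.81  -0.043  0.204]
top tin 0.86 320 [ 0.63  -0.416  0.048] [ 0.605 -0.447  0.015] [ 0.659 -0.391  0.059]
top tin 0.7 3315 [0.562 0.117 0.134] [0.469 0.029 0.065] [0.658 0.203 0.194]
top tin 0.38 1102 [0.576 0.088 0.177] [0.505 0.033 0.145] [0.644 0.181 0.197]
top slot 0.97 [0.584 0.079 0.083]
top hinge 0.98 [0.557 0.18  0.14 ]
top press_pad 0.79 [0.632 0.053 0.185]
top press_pad 0.49 [ 0.524 -0.243  0.084]
top toggle 0.49 [ 0.596 
[... 541 characters left out ...]
[0.642 0.174 0.197]
side rack 0.98 1818 [ 0.556 -0.273  0.041] [ 0.471 -0.29   0.003] [ 0.633 -0.22   0.046]
side wide_toggle 0.61 162 [ 0.511 -0.254  0.068] [ 0.499 -0.26   0.046] [ 0.524 -0.248  0.087]
side wide_toggle 0.21 646 [0.573 0.076 0.182] [0.505 0.026 0.139] [0.642 0.178 0.196]
side flask 0.96 1303 [ 0.782 -0.096  0.103] [ 0.755 -0.108  0.005] [ 0.816 -0.066  0.2  ]
side tin 0.65 879 [ 0.632 -0.435  0.048] [ 0.603 -0.454  0.003] [ 0.662 -0.396  0.053]
side slot 0.36 [ 0.732 -0.229  0.004]
side hinge 0.93 [0.545 0.171 0.151]
side press_pad 0.73 [0.571 0.12  0.109]
side press_pad 0.69 [0.642 0.104 0.178]
side toggle 0.81 [ 0.505 -0.355  0.04 ]
side toggle 0.65 [ 0.584 -0.258  0.045]
```

```bash
cat >> h.py <<'E'
def R_tool(xdir,zdir):
    x=np.array(xdir,float);x/=np.linalg.norm(x);z=np.array(zdir,float);z-=x*(x@z);z/=np.linalg.norm(z)
    return np.stack([x,np.cross(z,x),z],1)
E
python3 - <<'E'
from h import *
print(np.round(status.get_state()['tcp_rot'],2).tolist())
D=[0,0,-1]
R1=R_tool(D,[1,0,0]);
for z in ([1,0,0],[-1,0,0]): print(kinematics.solve_ik(np.array([.555,-.25,.33]),R_tool(D,z)))
for z in ([-.27,.963,0],[.27,-.963,0]): print(kinematics.solve_ik(np.array([.56,.11,.36]),R_tool(D,z)))
# insertion pose checks, both rotations
sz=np.array([.139,-.482,.866]);sz/=np.linalg.norm(sz);sx=np.array([-.27,.963,0])*.866+[0,0,.5];sy=np.cross(sz,sx)
slot=np.array([.575,.065,.09])
for zz in (sy,-sy,sx,-sx): print('ins',kinematics.solve_ik(slot+sz*.08,R_tool(-sz,zz)))
E
```

```text
[[-0.0, 0.38, -0.92], [-0.0, -0.92, -0.38], [-1.0, 0.0, 0.0]]
[-4.73026628e-01  3.97592322e-01  1.66519620e+00 -4.44089210e-16
  1.07880414e+00 -2.04382295e+00]
[-4.73026628e-01  3.97592322e-01  1.66519620e+00 -4.44089210e-16
  1.07880414e+00  1.09776970e+00]
None
[ 1.40841602e-01  3.15496463e-01  1.71343099e+00 -4.44089210e-16
  1.11266520e+00 -1.32513721e-01]
ins [-0.23265417  0.6842272   1.76067976  0.53065344  1.04061051  0.71123475]
ins [-0.23265417  0.6842272   1.76067976  0.53065344  1.04061051 -2.4303579 ]
ins [-0.23265417  0.6842272   1.76067976  0.53065344  1.04061051  2.28203108]
ins [-0.23265417  0.6842272   1.76067976  0.53065344  1.04061051 -0.85956157]
```

```bash
python3 - <<'E'
from h import *
D=[0,0,-1]
env.move_to(np.array([.575,-.25,.30]),R_tool(D,[-1,0,0]))
st=status.get_state();p=imaging.get_image('wrist');save(p['image'],'w1.png');C=cloud(p,st)
np.savez('w1.npz',C=C,im=p['image'],K=p['intrinsics'],he=p['hand_eye'],pos=st['tcp_pos'],rot=st['tcp_rot'])
for t in ('toggle','wide_toggle','rack'):
    for x in imaging.outline_of(p,t)[:3]:
        m=x['mask'];P=C[m];print(t,round(x['p'],2),x['box'],np.nanmedian(P,0).round(3),np.nanpercentile(P,2,axis=0).round(3),np.nanpercentile(P,98,axis=0).round(3))
    print([(x['uv'],x['p']) for x in imaging.mark_of(p,t)])
# rack top
m=(abs(C[...,2]-.042)<.004)&(abs(C[...,0]-.555)<.13)&(abs(C[...,1]+.25)<.06)
r=cv2.minAreaRect((C[m][:,:2]*1000).astype(np.float32));print('rack',r,np.median(C[m],0))
# grips: top faces
for lo,hi,nm in ((.54,.66,'a'),(.45,.55,'b')):
    m=(C[...,2]>.080)&(C[...,2]<.092)&(C[...,0]>lo)&(C[...,0]<hi)&(abs(C[...,1]+.25)<.05)
    if m.sum()>5: print(nm,m.sum(),cv2.minAreaRect((C[m][:,:2]*1000).astype(np.float32)),C[m].mean(0),p['image'][m].mean(0))
print(status.get_state()['t'])
E
```

```text
toggle 0.9 [268.1, 140.8, 293.5, 186.2] [ 0.602 -0.252  0.085] [ 0.586 -0.263  0.025] [ 0.614 -0.241  0.087]
toggle 0.67 [347.6, 218.4, 389.1, 287.9] [ 0.516 -0.339  0.069] [ 0.49  -0.355  0.009] [ 0.526 -0.329  0.094]
[([363.4, 248.5], 0.62), ([280.3, 162.5], 0.59)]
wide_toggle 0.58 [267.3, 215.7, 289.6, 270.8] [ 0.521 -0.247  0.072] [ 0.5   -0.259  0.024] [ 0.531 -0.236  0.087]
[([277.6, 237.6], 0.64), ([281.6, 160.8], 0.27)]
rack 0.6 [241.9, 114.3, 320.9, 275.6] [ 0.567 -0.25   0.043] [ 0.476 -0.285  0.041] [ 0.641 -0.215  0.045]
[([275.9, 190.6], 0.97), ([280.3, 158.5], 0.39)]
rack ((556.84765625, -249.95289611816406), (70.22232818603516, 170.566162109375), 86.88304901123047) [ 0.56648321 -0.25026971  0.04308097]
a 474 ((598.9736328125, -252.25030517578125), (12.025059700012207, 30.279001235961914), 87.08450317382812) [ 0.59971887 -0.25219919  0.08579761] [ 29.15400844  60.16455696 117.74683544]
b 388 ((515.561279296875, -247.5941619873047), (11.931303977966309, 29.87157440185547), 85.34890747070312) [ 0.51700028 -0.24764553  0.08556318] [166.4742268   86.19329897  39.84278351]
4.4417
```

View pics/w1.png

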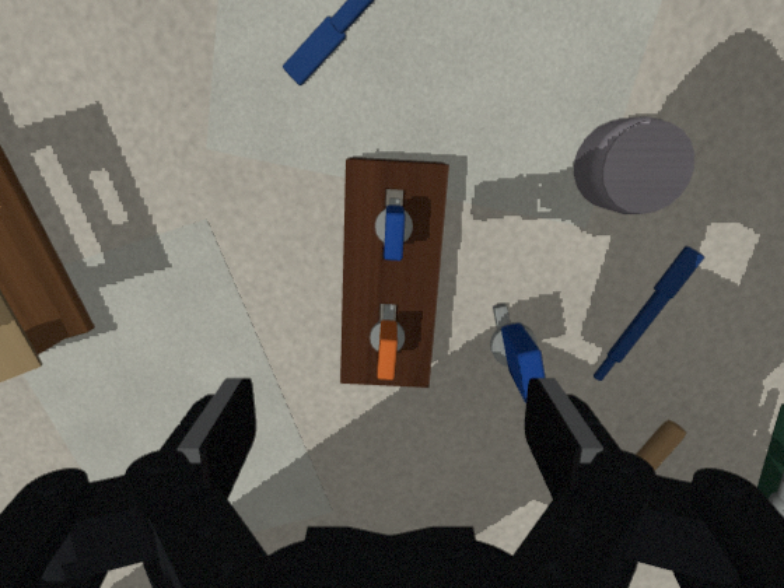

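```bash
python3 - <<'E'
from h import *
h=np.array([-.27,.963,0]);h/=np.linalg.norm(h)
sz=-h*.5+[0,0,.866];sx=h*.866+[0,0,.5];sy=np.cross(sz,sx)
P=np.array([.56,.12,.11])+sz*.29-sx*.02+sy*0.0
env.move_to(P,R_tool(-sz,sy))
st=status.get_state();p=imaging.get_image('wrist');save(p['image'],'w2.png');C=cloud(p,st)
np.savez('w2.npz',C=C,im=p['image'],rz=p['range_z'],K=p['intrinsics'],he=p['hand_eye'],pos=st['tcp_pos'],rot=st['tcp_rot'])
for t in ('slot','hinge','press_pad','board'):
    for x in imaging.mark_of(p,t)[:2]:
        u,v=np.round(x['uv']).astype(int);print(t,u,v,round(x['p'],2),C[v,u].round(4))
for t in ('board','press_pad'):
    for x in imaging.outline_of(p,t)[:2]: print(t,x['box'],x['p'],x['mask'].sum())
print(st['t'])
E
```

```text
slot 320 165 0.56 [0.5681 0.0916 0.0126]
hinge 198 166 0.66 [0.5603 0.1724 0.1519]
press_pad 274 125 0.73 [0.6394 0.0711 0.1949]
board 264 164 0.72 [0.6042 0.0778 0.1843]
board [166.8, 60.7, 362.7, 267.9] 0.69 34166
press_pad [190.5, 102.5, 304.4, 270.5] 0.79 10957
5.4167
```

View pics/w2.png

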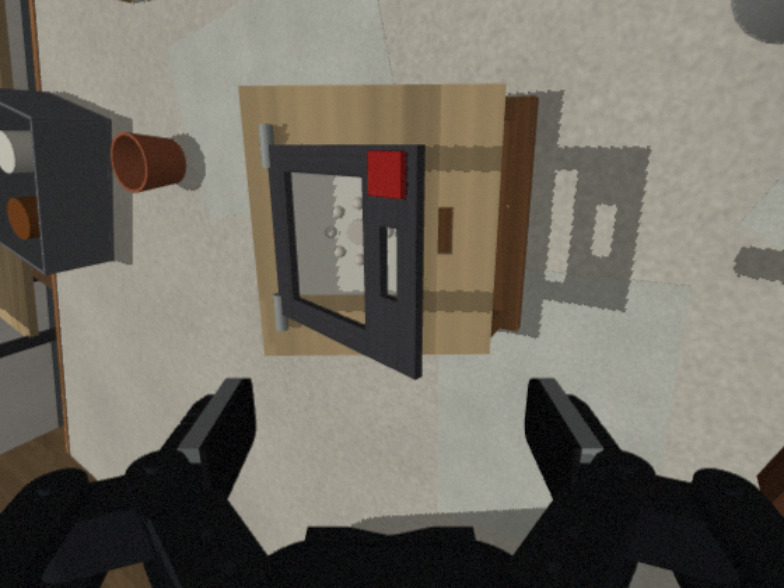

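The view shows the board (wood, 240–505 × 85–355), its slot at (445,230), the raised frame with the red pad at (387,174), and the hinge on the left. Next I'll fit the board plane, its outline, the slot and the frame.

```bash
cat > fit.py <<'E'
from h import *
def ransac(P,tol=.002,tilt=None,n=800,seed=0):
    rng=np.random.default_rng(seed);best=None
    for _ in range(n):
        a=P[rng.choice(len(P),3,False)];nn=np.cross(a[1]-a[0],a[2]-a[0]);l=np.linalg.norm(nn)
        if l<1e-6: continue
        nn/=l;nn*=np.sign(nn[2])
        if tilt and abs(np.degrees(np.arccos(nn[2]))-tilt)>4: continue
        k=abs((P-a[0])@nn)<tol
        if best is None or k.sum()>best.sum(): best=k
    Q=P[best];c=Q.mean(0);nn=np.linalg.svd((Q-c),full_matrices=False)[2][2];nn*=np.sign(nn[2])
    return c,nn,best
E
python3 - <<'E'
from fit import *
d=np.load('w2.npz');C=d['C'];im=d['im'].astype(int)
sel=np.zeros(C.shape[:2],bool);sel[55:262,165:365]=True;sel&=np.isfinite(C[...,0])&(C[...,2]>.03)
hsv=cv2.cvtColor(d['im'],cv2.COLOR_RGB2HSV)
dark=hsv[...,2]<70; red=(im[...,0]>150)&(im[...,1]<60)
w=sel&~dark&~red
c,n,k=ransac(C[w],tilt=30);print('board',c,n,np.degrees(np.arccos(n[2])),k.sum(),w.sum())
h=-np.array([n[0],n[1],0]);h/=np.linalg.norm(h)
# plane in-plane extents
hh=abs((C-c)@n);B=sel&(hh<.003)
lbl=cv2.connectedComponentsWithStats(B.astype(np.uint8))
nl,L,S,_=lbl;i=1+np.argmax(S[1:,4]);
y=np.array([0,0,1.]);sy=np.cross(n,np.cross(np.cross(n,[0,0,1]),n));
sx=h-n*(h@n);sx/=np.linalg.norm(sx);sy=np.cross(n,sx)
Q=C[B]-c;uv=np.stack([Q@sx,Q@sy],1)
r=cv2.minAreaRect((uv*1000).astype(np.float32));print('rect',r)
# slot pixels: below plane, inside near mark
s=np.zeros_like(sel);s[140:190,300:335]=True
b=(((C-c)@n)<-.004)&s;bb=s&(hsv[...,2]<130);print(b.sum())
# slot by color contour in image: ray-plane intersect
st=dict(tcp_pos=d['pos'],tcp_rot=d['rot']);p=dict(intrinsics=d['K'],hand_eye=d['he'])
e,A=cam_pose(p,st)
def ray(uv):
    q=pt(p,uv,1.,st)-e;t=((c-e)@n)/(q@n);return e+q*t[:,None]
vs,us=np.nonzero(bb);print('bb',bb.sum(),us.min(),us.max(),vs.min(),vs.max())
X=ray(np.stack([us,vs],1))
print('slot rect',cv2.minAreaRect((np.stack([(X-c)@sx,(X-c)@sy],1)*1000).astype(np.float32)))
# frame plane
f=sel&dark&(((C-c)@n)>.015)
cf,nf,kf=ransac(C[f]);print('frame',cf,nf,kf.sum(),f.sum())
th=np.arctan2(nf@sx,nf@n);print('theta',th, nf@sy)
R=C[sel&red];print('pad',R.mean(0),np.median(R,0),len(R))
print('sx,sy',sx,sy)
E
```

```text
board [0.59362474 0.11656702 0.10312185] [ 0.13990046 -0.48113975  0.86540881] 30.070581673012036 22387 24700
rect ((5.9716339111328125, 18.086341857910156), (190.76678466796875, 210.56768798828125), 0.012495851144194603)
345
bb 992 300 324 140 189
slot rect ((-42.20771408081055, 18.400421142578125), (25.683719635009766, 53.909446716308594), 0.592261016368866)
frame [0.58496643 0.08246303 0.18107132] [-0.08379906  0.28815693  0.95390948] 7619 8477
theta 0.8296223569198111 1.1518252005518558e-05
pad [nan nan nan] [nan nan nan] 0
sx,sy [-0.24162681  0.83099271  0.50106646] [-9.60231403e-01 -2.79205394e-01 -1.38777878e-17]<stdin>:32: RuntimeWarning: Mean of empty slice.
  ret = um.true_divide(
  return _methods._mean(a, axis=axis, dtype=dtype,
```

```bash
cat > geo.py <<'E'
import numpy as np
c=np.array([0.59362474,0.11656702,0.10312185]);sz=np.array([0.13990046,-0.48113975,0.86540881]);sz/=np.linalg.norm(sz)
h=-np.array([sz[0],sz[1],0]);sx=h-sz*(h@sz);sx/=np.linalg.norm(sx);sy=np.cross(sz,sx)
board=c+.00597*sx+.01809*sy
slot=board-.055*sx+.007*sz
hinge=slot+.130*sx-.003*sz
def pad(th):
    fx=np.cos(th)*sx-np.sin(th)*sz; fz=np.sin(th)*sx+np.cos(th)*sz
    return hinge-.132*fx+.008*fz-.050*sy, fx, fz
E
python3 - <<'E'
from fit import *; from geo import *
print('board',board,'slot',slot,'hinge',hinge)
d=np.load('w2.npz');C=d['C'];im=d['im'].astype(int)
R=(im[...,0]>120)&(im[...,1]<60)&(im[...,2]<60);R[:, :240]=0;R[:,330:]=0;R[200:]=0;R[:80]=0
print(R.sum(),np.nanmean(C[R],0),pad(.83)[0])
s=np.zeros(R.shape,bool);s[140:190,305:335]=True
b=(((C-c)@sz)<-.003)&s;print(b.sum());vs,us=np.nonzero(b);print(us.min(),us.max(),vs.min(),vs.max())
st=dict(tcp_pos=d['pos'],tcp_rot=d['rot']);p=dict(intrinsics=d['K'],hand_eye=d['he'])
print('proj slot on board',proj(p,slot-.007*sz,st),'pad',proj(p,pad(.83)[0],st), 'hinge',proj(p,hinge,st))
for th in (.83,.4,0):
    for zz in (sy,-sy,sx,-sx):
        P,fx,fz=pad(th);print(th,np.round(kinematics.solve_ik(P+.073*fz,R_tool(-fz,zz)) if kinematics.solve_ik(P+.073*fz,R_tool(-fz,zz)) is not None else 0,2))
E
```

```text
board [0.57481164 0.11647722 0.10611322] slot [0.58908042 0.06740464 0.08461242] hinge [0.55724923 0.17687712 0.14715484]
729 [0.64003277 0.07153469 0.19460652] [0.63974196 0.07225126 0.19444523]
348
313 323 148 180
proj slot on board [[318.10443474 164.57123552]] pad [[273.18149777 124.06067291]] hinge [[197.61701649 166.41553329]]
0.83 [ 0.24  0.51  1.69 -0.37  0.96  1.75]
0.83 [ 0.24  0.51  1.69 -0.37  0.96 -1.4 ]
0.83 0
0.83 [ 0.24  0.51  1.69 -0.37  0.96  0.18]
0.4 [-0.02  0.59  1.67  0.15  0.93  1.18]
0.4 [-0.02  0.59  1.67  0.15  0.93 -1.96]
0.4 [-0.02  0.59  1.67  0.15  0.93  2.75]
0.4 [-0.02  0.59  1.67  0.15  0.93 -0.39]
0 [-0.19  0.76  1.61  0.53  1.09  0.78]
0 [-0.19  0.76  1.61  0.53  1.09 -2.37]
0 [-0.19  0.76  1.61  0.53  1.09  2.35]
0 [-0.19  0.76  1.61  0.53  1.09 -0.8 ]
```

```bash
python3 - <<'E'
from fit import *; from geo import *
eoat.move_gripper(0.0)
P,fx,fz=pad(.83)
env.move_to(P+.095*fz,R_tool(-fz,sy))
print(status.get_state()['t'],status.get_state()['finger_gap'])
for th in np.linspace(.80,.08,7):
    P,fx,fz=pad(th); env.servo_line(P+.073*fz,R_tool(-fz,sy),v=.12)
    print(round(th,2),np.round(status.get_state()['force'],1))
P,fx,fz=pad(0.0)
print(env.servo_line(P+.067*sz,R_tool(-sz,sy),v=.04,force_limit=20))
s=status.get_state();print(s['t'],s['force'],((s['tcp_pos']-slot)@sz)-.073-.005)
env.wait(.25)
env.servo_line(P+.12*sz,R_tool(-sz,sy),v=.2)
eoat.move_gripper(.085)
# view
Q=slot+.02*sx+sz*.22
env.move_to(Q,R_tool(-sz,sy))
st=status.get_state();p=imaging.get_image('wrist');save(p['image'],'w3.png');C=cloud(p,st)
np.savez('w3.npz',C=C,im=p['image'],K=p['intrinsics'],he=p['hand_eye'],pos=st['tcp_pos'],rot=st['tcp_rot'])
print(proj(p,slot,st),st['t'])
E
```

```text
7.4333 7.886201034666536e-05
0.8 [-0.6 -0.8 -0.6]
0.68 [0.3 0.5 0.2]
0.56 [-0.   0.1  0.9]
0.44 [-0.3 -0.5  0.2]
0.32 [-0.5 -0.1  0.6]
0.2 [0.6 0.2 0.1]
0.08 [1.2 0.3 0.2]
True
10.0417 [-1.98806231 -1.37026521 14.37375847] -0.0012060981539569566
[[301.42879466 194.46213684]] 11.9833
```

View pics/w3.png

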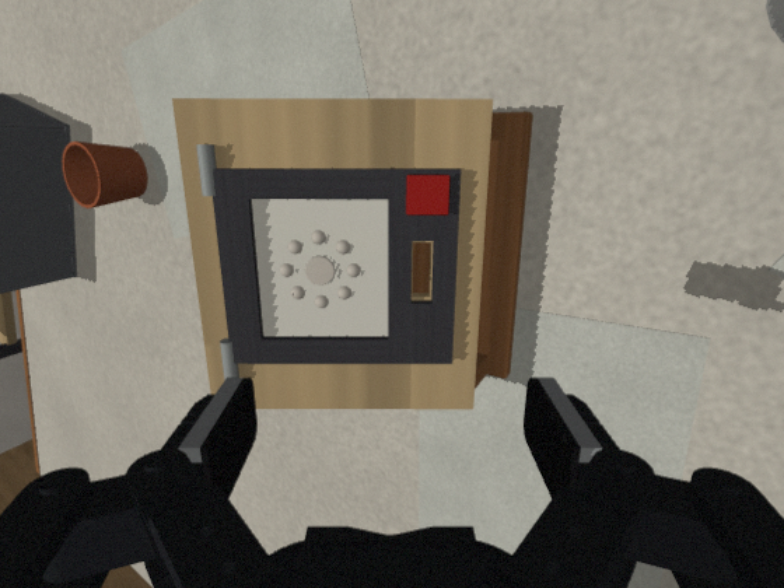

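The frame now lies flat. Its slot is at (422,271) in the saved picture, where the model predicts (422,272). I'll check the frame angle and the slot's centre numerically.

```bash
python3 - <<'E'
from fit import *; from geo import *
d=np.load('w3.npz');C=d['C'];hsv=cv2.cvtColor(d['im'],cv2.COLOR_RGB2HSV)
s=np.zeros(C.shape[:2],bool);s[115:265,150:335]=True
f=s&(hsv[...,2]<75)&(abs((C-slot)@sz)<.006)
cf,nf,k=ransac(C[f]);print('theta',np.arctan2(nf@sx,nf@sz),nf@sy,'h',(cf-slot)@sz)
w=s*0; s2=np.zeros_like(s);s2[160:225,285:318]=True
b=s2&(((C-slot)@sz)<-.004)
st=dict(tcp_pos=d['pos'],tcp_rot=d['rot']);p=dict(intrinsics=d['K'],hand_eye=d['he']);e,A=cam_pose(p,st)
vs,us=np.nonzero(b);q=pt(p,np.stack([us,vs],1),1.,st)-e;t=((slot-e)@sz)/(q@sz);X=e+q*t[:,None]
print(b.sum(),cv2.minAreaRect((np.stack([(X-slot)@sx,(X-slot)@sy],1)*1000).astype(np.float32)))
fm=s&(hsv[...,2]<75)&(abs((C-slot)@sz)<.003);X=C[fm]-slot
print('frame rect',cv2.minAreaRect((np.stack([X@sx,X@sy],1)*1000).astype(np.float32)))
E
```

```text
theta 0.0012338613101879863 0.000852510406876741 h -0.00013622869141577209
660 ((0.015549182891845703, -0.4947986602783203), (13.421819686889648, 40.47920608520508), 0.8247606754302979)
frame rect ((55.59265899658203, 3.3092117309570312), (140.42921447753906, 157.91969299316406), 88.138916015625)
```

```bash
python3 - <<'E'
from fit import *; from geo import *
tx=np.array([-.9987,.051,0]);R=R_tool([0,0,-1],tx)
T=np.array([.599,-.2522,0])
env.move_to(T+[0,0,.22],R)
eoat.move_gripper(.05)
env.servo_line(T+[0,0,.126],R,v=.12,force_limit=15)
s=status.get_state();print(s['t'],s['tcp_pos'],s['force'])
eoat.move_gripper(.0)
s=status.get_state();print(s['t'],s['finger_gap'],s['force'])
env.servo_line(T+[0,0,.26],R,v=.12)
st=status.get_state();p=imaging.get_image('wrist');save(p['image'],'w4.png');C=cloud(p,st)
np.savez('w4.npz',C=C,im=p['image'],K=p['intrinsics'],he=p['hand_eye'],pos=st['tcp_pos'],rot=st['tcp_rot'])
print(st['t'],st['finger_gap'],st['force'],st['tcp_pos'])
O=st['tcp_pos']-[0,0,.084]
print('pred collar,foot ends',proj(p,O,st),proj(p,O+tx*.016-[0,0,.025],st),proj(p,O-tx*.016-[0,0,.025],st))
print([(x['uv'],x['p']) for x in imaging.mark_of(p,'toggle_foot')],[(x['uv'],x['p']) for x in imaging.mark_of(p,'toggle')])
E
```

```text
14.45 [ 0.59937812 -0.25238685  0.1266236 ] [-0.06204167  0.05567868  0.10209211]
14.875 0.01114716633538587 [-0.40671752  0.5608898   5.29317028]
16.1417 0.011054653757454545 [-0.13374923 -0.17638719 -1.55046545] [ 0.5986163  -0.25204095  0.25915871]
pred collar,foot ends [[281.01153448 264.8483719 ]] [[280.6510623  269.16435009]] [[280.77625204 219.10078923]]
[([276.8, 246.7], 0.96), ([367.9, 259.1], 0.59), ([277.3, 264.8], 0.23)] [([277.7, 265.6], 0.8), ([377.6, 282.6], 0.7), ([478.8, 245.6], 0.46)]
```

View pics/w4.png

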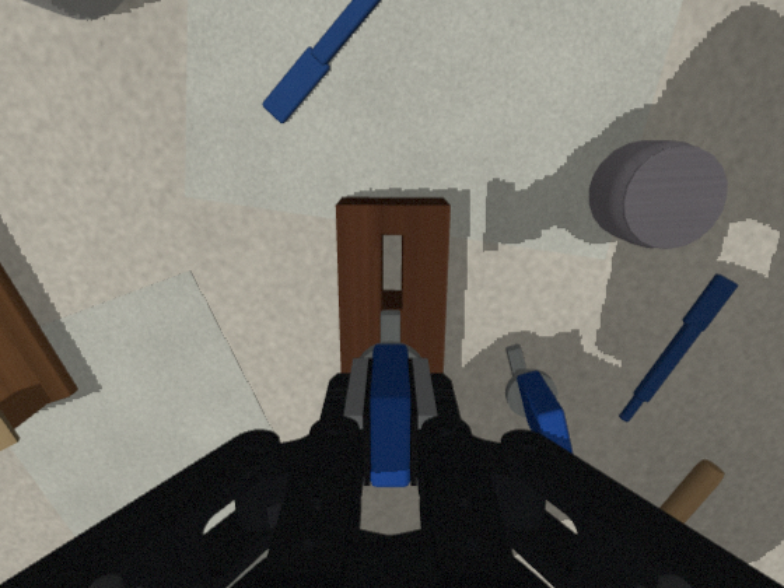

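```bash
python3 - <<'E'
from fit import *; from geo import *
d=np.load('w4.npz');print(d['rot'].round(4))
s=status.get_state();print(s['tcp_rot'].round(4),s['tcp_pos'],s['dq'].round(3))
tx=np.array([-.9987,.051,0]);print(R_tool([0,0,-1],tx).round(4))
st=dict(tcp_pos=d['pos'],tcp_rot=d['rot']);p=dict(intrinsics=d['K'],hand_eye=d['he'])
for v in ([.084,0,0],[.102,0,.016],[.109,0,.016],[.109,0,0],[.079,0,.013],[.041,0,.015],[.041,0,-.015]): print(v,proj(p,d['pos']+d['rot']@np.array(v),st)*1.4)
E
python3 - <<'E'
import cv2;a=cv2.imread('pics/w4.png');cv2.imwrite('pics/w4c.png',cv2.resize(a[280:520,300:480],None,fx=3.2,fy=2.5,interpolation=cv2.INTER_CUBIC))
E
```

```text
[[-1.200e-03 -5.100e-02 -9.987e-01]
 [ 6.000e-04 -9.987e-01  5.100e-02]
 [-1.000e+00 -5.000e-04  1.300e-03]]
[[-1.100e-03 -5.100e-02 -9.987e-01]
 [ 5.000e-04 -9.987e-01  5.100e-02]
 [-1.000e+00 -4.000e-04  1.100e-03]] [ 0.59875462 -0.25213347  0.25922321] [ 0.001 -0.002 -0.001 -0.001  0.001 -0.   ]
[[ 0.     -0.051  -0.9987]
 [ 0.     -0.9987  0.051 ]
 [-1.     -0.      0.    ]]
[0.084, 0, 0] [[393.29551147 371.04619715]]
[0.102, 0, 0.016] [[392.88160972 385.27922128]]
[0.109, 0, 0.016] [[392.77618193 377.13903323]]
[0.109, 0, 0] [[392.85942036 342.96875127]]
[0.079, 0, 0.013] [[393.30580479 409.33290371]]
[0.041, 0, 0.015] [[394.24611477 486.9786106 ]]
[0.041, 0, -0.015] [[394.59408906 395.94983588]]
```

View pics/w4c.png

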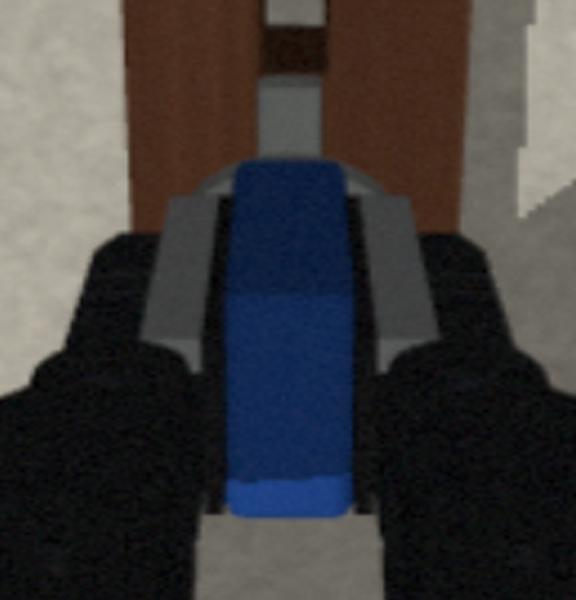

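```bash
python3 - <<'E'
import numpy as np
for f in ('w1','w2','w3','w4'):
    d=np.load(f+'.npz');print(f,d['K'].round(2).tolist(),d['he'].round(4).tolist())
E
```

```text
w1 [[334.86, 0.0, 278.32], [0.0, 334.86, 207.75], [0.0, 0.0, 1.0]] [[0.0001, 0.3078, -0.9515, -0.0712], [1.0, -0.0002, 0.0001, -0.0012], [-0.0001, -0.9515, -0.3078, -0.0813], [0.0, 0.0, 0.0, 1.0]]
w2 [[334.86, 0.0, 278.32], [0.0, 334.86, 207.75], [0.0, 0.0, 1.0]] [[0.0001, 0.3078, -0.9514, -0.0708], [1.0, -0.0001, 0.0001, -0.001], [-0.0001, -0.9514, -0.3078, -0.0815], [0.0, 0.0, 0.0, 1.0]]
w3 [[334.86, 0.0, 278.32], [0.0, 334.86, 207.75], [0.0, 0.0, 1.0]] [[0.0001, 0.3078, -0.9514, -0.0708], [1.0, -0.0001, 0.0001, -0.001], [-0.0001, -0.9514, -0.3078, -0.0815], [0.0, 0.0, 0.0, 1.0]]
w4 [[334.86, 0.0, 278.32], [0.0, 334.86, 207.75], [0.0, 0.0, 1.0]] [[0.0001, 0.3078, -0.9514, -0.0712], [1.0, -0.0001, 0.0001, -0.0013], [-0.0001, -0.9514, -0.3078, -0.0812], [0.0, 0.0, 0.0, 1.0]]
```

The hand-eye values drift from call to call, in a way that fits a constant camera bias in world axes. I'll solve for it and take it out before inserting.

```bash
python3 - <<'E'
from fit import *; from geo import *
# he_t = t0 + R^T b, t0=(x0,0,z0)
Rs=[];ts=[]
R0=np.array([[-0.0,.38,-.92],[0,-.92,-.38],[-1,0,0]]);Rs.append(R0);ts.append([-7.11621164e-02,-1.85762176e-04,-8.15817035e-02])
for f in ('w1','w2','w3','w4'):
    d=np.load(f+'.npz');Rs.append(d['rot']);ts.append(d['he'][:3,3])
A=[];y=[]
for R,t in zip(Rs,ts):
    A.append(np.hstack([np.array([[1,0],[0,0],[0,1]]),R.T]));y.append(t)
s,res,_,_=np.linalg.lstsq(np.vstack(A),np.hstack(y),rcond=None);print(s,np.abs(np.vstack(A)@s-np.hstack(y)).max())
b=s[2:];print('b slot axes',b@sx,b@sy,b@sz)
with open('geo.py','a') as f: f.write(f"\nb=np.array({b.tolist()})\n")
for zz in (sy,sx,-sx):
    print(kinematics.solve_ik(slot-b+sz*.13,R_tool(-sz,zz)),kinematics.solve_ik(slot-b+sz*.084,R_tool(-sz,zz)))
E
```

```text
[-0.06999277 -0.07885552  0.00244898  0.00121581  0.00116892] 1.11118986048514e-05
b slot axes 0.0010042927372185273 -0.0026910463530299173 0.0007692334378612966
[-0.25940907  0.65961826  1.68595291  0.49272412  1.13670616  0.74041197] [-0.22902728  0.70118303  1.73073677  0.52733219  1.05120448  0.71338721]
[-0.25940907  0.65961826  1.68595291  0.49272412  1.13670616  2.31120829] [-0.22902728  0.70118303  1.73073677  0.52733219  1.05120448  2.28418354]
[-0.25940907  0.65961826  1.68595291  0.49272412  1.13670616 -0.83038436] [-0.22902728  0.70118303  1.73073677  0.52733219  1.05120448 -0.85740912]
```

```bash
cat >> geo.py <<'E'
S=slot-b; DZ=.0024; L=.0846
def tcp_for(zz,height):  # toggle origin at S+height*sz
    zz=zz/np.linalg.norm(zz); return S+(height+L)*sz-DZ*zz
E
python3 - <<'E'
from fit import *; from geo import *
R=R_tool(-sz,sy)
env.move_to(tcp_for(sy,.05),R)
env.wait(.2)
st=status.get_state();print(st['t'],st['tcp_pos']-tcp_for(sy,.05),st['finger_gap'],st['force'])
p=imaging.get_image('wrist');save(p['image'],'w5.png')
# predicted in biased frame
for v in ([L+.018,0,-.016+DZ],[L+.025,0,-.016+DZ]): print(proj(p,st['tcp_pos']+st['tcp_rot']@np.array(v)+b,st)*1.4)
print('slot',proj(p,np.array([slot,slot+.021*sy,slot-.021*sy]),st)*1.4)
E
```

```text
17.5917 [ 0.00020206 -0.00078242  0.00039528] 0.011039052191632323 [ 0.16660113  0.38223742 -0.68428984]
[[389.69730603 313.64214665]]
[[389.69791027 307.55752796]]
slot [[388.36220449 321.07990882]
 [388.42057678 361.52520858]
 [388.30031638 278.19855454]]
```

View pics/w5.png

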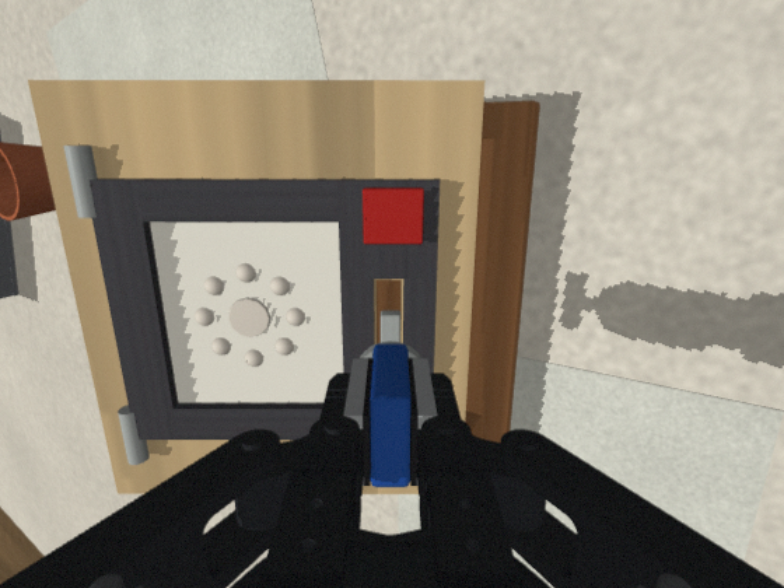

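The held foot's end shows at (390,310) as predicted, in line with the frame slot (column ~388, rows 278–361). Inserting with a force limit.

```bash
python3 - <<'E'
from fit import *; from geo import *
R=R_tool(-sz,sy);c0=.0005*sx
def rep(tag):
    s=status.get_state();o=s['tcp_pos']+s['tcp_rot']@np.array([L,0,DZ])-S
    print(tag,round(s['t'],2),'toggle est (sx,sy,sz) mm',(np.array([o@sx,o@sy,o@sz])*1e3).round(2),'F slot',np.round([s['force']@sx,s['force']@sy,s['force']@sz],1),round(s['finger_gap'],4))
rep('above')
print(env.servo_line(tcp_for(sy,.028)+c0,R,v=.08,force_limit=10));rep('at 28')
print(env.servo_line(tcp_for(sy,.010)+c0,R,v=.04,force_limit=10));rep('at 10')
print(env.servo_line(tcp_for(sy,-.003)+c0,R,v=.02,force_limit=10));rep('down')
p=imaging.get_image('wrist');save(p['image'],'w6.png')
p=imaging.get_image('side');save(p['image'][130:290,220:380],'s6.png',4.5 if 0 else 3.7)
E
```

```text
above 17.64 toggle est (sx,sy,sz) mm [-4.700e-01 -2.000e-02  5.063e+01] F slot [ 0.1 -0.1 -1.1] 0.0112
False
at 28 18.07 toggle est (sx,sy,sz) mm [ 0.71  0.38 27.2 ] F slot [-0.9 -0.3 -1.3] 0.0114
False
at 10 18.67 toggle est (sx,sy,sz) mm [0.52 0.02 9.9 ] F slot [-0.1  0.3 -1.1] 0.0112
True
down 19.19 toggle est (sx,sy,sz) mm [ 0.46  0.   -0.01] F slot [2.1 0.9 7.7] 0.0112
```

View pics/w6.png

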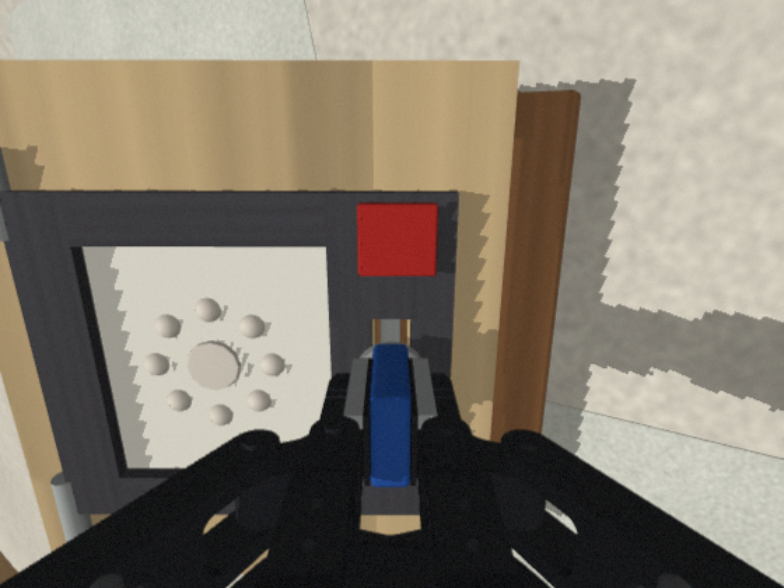

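View pics/s6.png

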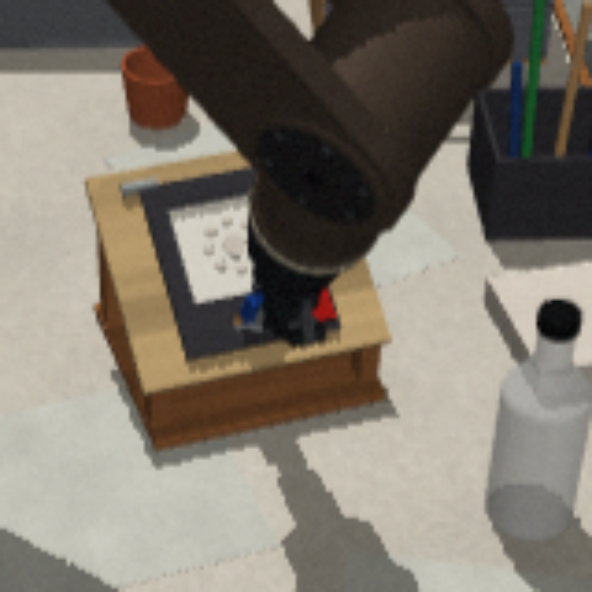

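The collar stopped at its predicted height with contact force, and the foot is seen going down into the slot at (390,330). Now I'll lift 1 mm and make the quarter turn about the toggle's axis.

```bash
python3 - <<'E'
from fit import *; from geo import *
def rep(tag):
    s=status.get_state();o=s['tcp_pos']+s['tcp_rot']@np.array([L,0,DZ])-S
    print(tag,round(s['t'],2),'mm',(np.array([o@sx,o@sy,o@sz])*1e3).round(2),'F',np.round([s['force']@sx,s['force']@sy,s['force']@sz],1),'M',round(s['moment']@sz,2),round(s['finger_gap'],4),'zang',np.degrees(np.arctan2(s['tcp_rot'][:,2]@sx,s['tcp_rot'][:,2]@sy)).round(1))
env.servo_line(tcp_for(sy,.001),R_tool(-sz,sy),v=.02);env.wait(.1);rep('up1')
for a in np.radians([22.5,45,67.5,90]):
    zz=np.cos(a)*sy-np.sin(a)*sx
    q=kinematics.solve_ik(tcp_for(zz,.001),R_tool(-sz,zz));env.movej(q);rep(np.degrees(a))
env.wait(.2);rep('end')
p=imaging.get_image('wrist');save(p['image'],'w7.png')
E
```

```text
up1 19.64 mm [0.   0.11 0.77] F [ 0.4 -0.3 -1. ] M 0.04 0.0107 zang 0.0
22.5 20.12 mm [0.02 0.06 0.86] F [ 0.1 -0.3 -0.6] M -0.03 0.011 zang -22.3
45.0 20.59 mm [-0.04 -0.    0.97] F [-0.8 -0.4 -1.5] M -0.05 0.011 zang -44.7
67.5 21.07 mm [-0.    0.01  1.  ] F [-0.2  0.2 -1.4] M 0.02 0.0109 zang -67.1
90.0 21.54 mm [-0.04 -0.    1.01] F [-0.7  0.6 -0.4] M -0.04 0.0113 zang -89.6
end 21.74 mm [-0.02 -0.03  1.02] F [-1.   0.3 -0.5] M 0.02 0.0109 zang -89.8
```

View pics/w7.png

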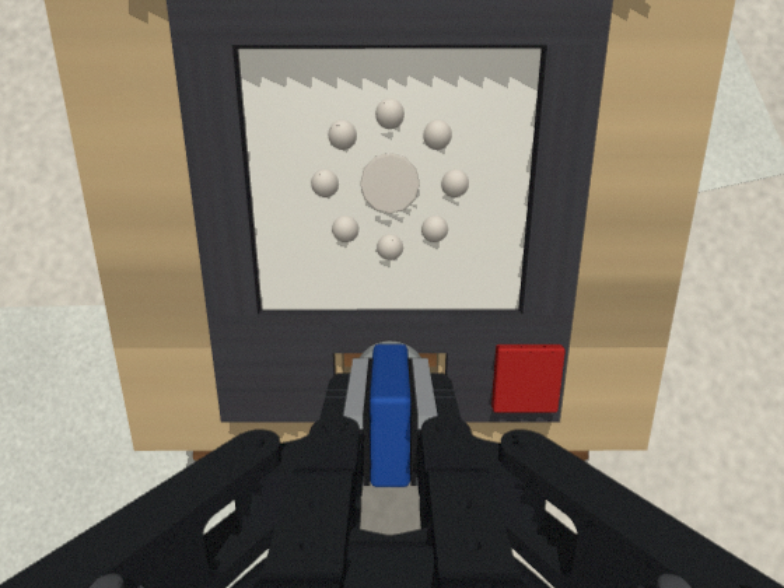

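```bash
python3 - <<'E'
from fit import *; from geo import *
z=-sx;R=R_tool(-sz,z)
print(env.servo_line(tcp_for(z,-.001),R,v=.015,force_limit=5))
s=status.get_state();print(s['t'],s['force']);
eoat.move_gripper(.03);env.wait(.2)
pos=np.array(status.get_state()['tcp_pos'])
env.servo_line(pos+.14*sz,R,v=.12)
env.wait(.3)
st=status.get_state();p=imaging.get_image('wrist');save(p['image'],'w8.png');C=cloud(p,st)-b
np.savez('w8.npz',C=C,im=p['image'])
im=p['image'].astype(int);o=C-S;hz=o@sz
m=(im[...,2]>im[...,0]+30)&(np.linalg.norm(o,axis=2)<.08)&(hz>.036)&(hz<.05)
print('grip top',m.sum(),cv2.minAreaRect((np.stack([o[m]@sx,o[m]@sy],1)*1000).astype(np.float32)),hz[m].mean())
from fit import ransac
ct,nt,_=ransac(C[m],tol=.001);print('axis tilt',np.arccos(min(1,nt@sz)))
k=(np.linalg.norm(o,axis=2)<.03)&(hz>.002)&(hz<.010)&~m;print('collar h',np.nanmedian(hz[k]),k.sum())
hsv=cv2.cvtColor(p['image'],cv2.COLOR_RGB2HSV)
f=(hsv[...,2]<75)&(abs(hz)<.006)&(np.linalg.norm(o,axis=2)<.17)
cf,nf,_=ransac(C[f]);print('theta',np.arctan2(nf@sx,nf@sz),(cf-S)@sz)
print(proj(p,slot,st)*1.4)
E
```

```text
True
22.0 [-1.56657272 -4.53833837 10.62280596]
grip top 541 ((-1.092329978942871, -0.33412933349609375), (11.182900428771973, 29.17743682861328), 89.8884048461914) 0.04259021959405519
axis tilt 0.005854494839601025
collar h 0.004965167354266242 265
theta 0.0008908560889208119 -0.00017668496417230808
[[390.0205331  270.79046044]]
```

View pics/w8.png

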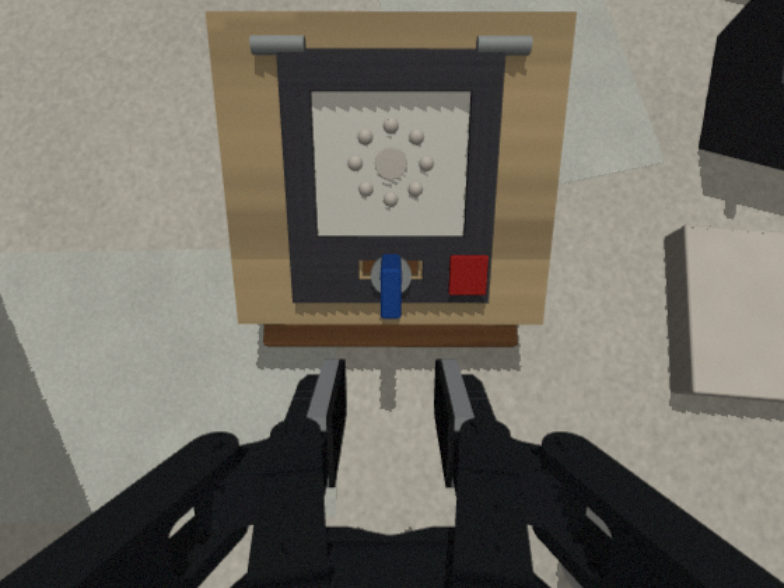

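The toggle at (391,280) is standing across the slot, released and seated. The collar top is at 4.97 mm (5 expected), the tilt is 0.006 rad, and the frame angle is 0.001 rad. Handing in.

```bash
python3 - <<'E'
from h import *
env.sign_off();s=status.get_state();print(s['t'],s['force'])
E
```

```text
the job is handed in; nothing more can be done
the job is handed in; nothing more can be done
```

The job is done and handed in at about 23 s of robot time, out of 61 s. The interface gives no verdict, so the results below are my own measurements.

**What I did:** I pushed the frame shut on its red pad and took the smaller blue toggle from the rack. I put its foot through the slot until the collar touched the frame at the height I expected. Then I raised it 1 mm, gave it a quarter turn, seated it again, let go and backed off about 14 cm.

**Last checks, from the wrist camera after release:**

| Check | Measured | Limit |
|---|---|---|
| Frame angle | 0.001 rad | 0.05 rad |
| Top of the 5 mm collar above the frame face | 4.97 mm, so it sits on the frame | within 4 mm of seated |
| Toggle axis off the board's normal | 0.006 rad | 0.15 rad |
| Grip (and so the foot) off straight across the slot | about 0.1° | 20° |
| Toggle off the slot centre | about 1.1 mm | 18 mm |

- **Disagreement found:** the wrist camera's reported position was off by a constant 2.4, 1.2 and 1.2 mm along world x, y and z. I worked this out from five hand-eye readings and corrected for it before inserting the toggle.
- **Not measured:** I did not measure the loose things or the orange toggle again afterwards. Nothing pointed to the arm touching them.

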